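# Clamp the tin and flip the cam lever

## Robot

A 7-joint arm with a two-finger parallel gripper is mounted at the origin on the work surface. World frame = base frame: x ahead of the robot, y to its left, z up, the work surface at z = 0. Lengths are in mm, angles in rad, forces in N, time in s.
With the tool pointing down it reaches from about 400 to 875 mm from the base axis. Payload 4.4 kg.
Tool frame: the origin (TCP) lies at the very end of the fingers, on their centre line; the grasp point (between the pads) lies 19 mm behind it; z points along the fingers, x is the direction in which the jaws open and shut, and the axes are right-handed (so a half turn about z gives the same grasp; the last joint's range is limited). The gripper opens to 85 mm and grips with 20 to 120 N. Pads are 22 mm wide; open, the fingers measure 114 mm over their backs; the gripper's body (76 mm by 85 mm) begins 54 mm behind the grasp point. The pads swing forward as they close: fully open they stand 13 mm farther back than shut.
Start: joints at [1.123, 0.628, 0.038, 1.517, -0.027, 0.996, -0.02], TCP at [242.213, -603.201, 231.313] pointing down, gripper open.
Joint ranges: [-3.06, 3.06], [-0.37, 2.12], [-1.25, 1.32], [0.18, 2.47], [-1.1, 4.24], [0.23, 1.98], [-2.94, 2.94]. Speed limits (rad/s): [2.57, 2.57, 3.14, 3.14, 3.14, 3.14, 3.14].

## Interface

Orientations are given as [roll, pitch, yaw] about the fixed x, y, z axes, in that order (R = Rz(yaw) Ry(pitch) Rx(roll)).
In Python, from cell import * gives the robot as it stands. The module is installed in compiled form; this text tells all that it offers.
- The arm moves only by the tool play_rows, never from a script. Its argument "targets" is a list of rows, each an object with "slide": the shift along the tool's x, y, z in mm, a list of three; "turn": the turn, a rotation vector about the tool's x, y, z in degrees, a list of three; "hand": the finger opening in mm, from 0 to 85.4. A call has 1 to 5 rows; each row shifts and turns the commanded pose from where the row before left it, along the tool's axes as they then stand; what a row does not reach is not made up. A row lasts 1/8 s, in which the tool goes at most 62.5 mm and 10.7 degrees, less where a joint would pass 70% of its speed; a pose out of reach is approached as far as the arm can. A call is refused whole if a number of a shift passes 62.5 or a number of a turn 10.7, either way. A call with a gripper value outside its range is refused whole. The fingers move at their own pace and stop on an object; the grip force is fixed at half the most. Time passes only in rows, so rows that do not move let the fingers close. It gives the time, the measured TCP pose, the force and the opening at its end, in the units of the state.
- read_state(): the state, without advancing time (a new reading comes with each control period).
- get_image(name): name is "side" or "top"; returns (picture, depth): 420x560x3 uint8, blue, green, red; 420x560 float32, mm along the optical axis (not along the pixel's ray), 0 where there is no reading.
- calibration(name): a dict with "K" (3x3 intrinsics, pixels), "R" (3x3) and "t" (3): a world point X has camera coordinates R X + t. Camera axes: x right, y down, z forward; pixel columns grow to the right and rows downward; lengths in mm; the calibration is good to about 2 mm. A picture is of the moment at which its call begins. calibration takes no time and is no camera call.
- finish_job(): hands the job in, once; it reports no verdict.
The state is a dict: "clock": time; "qpos": joint angles; "qd": joint speeds; "tau": joint torques, N m; "eef_pos": TCP position; "tool_rot": TCP orientation; "force": force on the tool from outside, world axes, zero at the start; "torque": the same for the moment, N m; "width": finger opening in mm.
Only numpy, scipy, OpenCV 4.12 (cv2) and the standard library are available. Lean on these libraries where they do the work, as an engineer would, in place of code of your own. Each camera call takes 0.05 s, during which the arm holds its last target.

## Task

Get the tin ready for opening: slide the bench clamp's moving jaw up so that the tin standing in it is held snugly, with no play, between the two jaws, and then flip the cam lever fully over to the right, down flat, to lock the jaw there. Keep the tin upright on the clamp's base and leave the other things where they are.

Things in the scene. Friction and masses are not known exactly. Their poses are not given: they have to be found in the camera images.
- clamp: Bench clamp for tins, fixed on the table: plywood base 110 x 345 x 18 mm (y from -195 to +150 mm). Origin on the table under its middle line; x points to the robot's right, y along the slide away from the robot to the fixed jaw, z up (yaw -1.57, varying by 0.25 rad). The fixed wooden jaw stands at the +y (far) end, top 74 mm above the table, face at y = +125 mm.
- jaw (a joint): Travel (m) of the moving jaw carriage along the clamp's +y: 0 open, stop at 0.082; the tin touches both jaws at 0.075. Starts at 0 to 0.03. About 3 N of friction, plus some 3 to 5 N to slide the tin; no spring, stays where left. With the lever fully over it is locked and holds against about 20 N, so slide it first.
- jaw_face (a point): Centre of the moving jaw's face that meets the tin, 50 mm above the table. Jaw plate 100 x 14 x 50 mm, top 70 mm above the table. Behind it (-y) come low runners (top 40 mm above the table, x from -45 to +45 mm), the cam lever 75 mm behind the face between two cheeks (top 58 mm, x from -24 to +24 mm), and the heel plate at the rear.
- heel (a point): Centre of the rear face (clamp -y, nearest the robot) of the carriage's upright aluminium heel plate, 90 wide x 14 thick x 48 mm high, top 68 mm above the table; this point is 48 mm above the table. Push here along the clamp's +y, away from the robot, to close the jaw.
- lever (a joint): Angle (rad) of the cam lever; axis parallel to the clamp's y. At 0 it leans 0.3 to the robot's left (clamp -x), at 0.3 it is upright, and it swings over to the right (+x) to a stop at 1.85, about level. Starts at 0 to 0.4 (free); the cam bites from about 1.4; fully over (1.7 to 1.85) the jaw is locked. Resists with 2 to 5 N at the knob; stays where left.
- lever_pivot (a point): Pivot of the cam lever, on the clamp's middle line (x = 0), 46.5 mm above the table; moves with the jaw.
- lever_knob (a point): Centre of the black ball, 24 mm diameter, at the lever's end, 80 mm from the pivot. The lever is a flat steel bar from pivot to ball, 10 mm thick in the swing plane, 14 mm wide along the clamp's y. Nothing lies under the ball when the lever is down.
- tin: The closed half-litre tin standing loose in the clamp on its base between the jaws: cylinder 85 mm diameter, 100 mm high, about 0.6 kg; origin at the centre of its underside, z up. At first it touches neither jaw; the moving jaw pushes it along until the fixed jaw stops it.
- rail: Fixed steel rail: bar 20 mm diameter parallel to the clamp's y, axis 230 mm above the table, 60 mm to the right (+x) of the lever pivot, 425 mm long, a post at each end. Origin on the table under its middle. A black tin key hangs from a hook near its far end. A vertical tool over the lever's end meets the bar: tilt it about 35 degrees so that the fingers point down and to the right, under the bar.
- spare_tin: A second tin like the first, standing on the table to the left of the clamp; leave it. Origin at the centre of its underside.
- bowl: Beige ceramic bowl, 124 mm across, 55 mm high, to the right of the clamp; leave it. Origin under its centre.
- roller_frame: Small aluminium paint-roller frame, 42 mm high, lying to the left of the clamp; leave it. Origin under the roller's middle.
- tape: Roll of paper tape lying flat, 96 mm across, 25 mm high, to the right of the clamp; leave it. Origin under its centre.
- brush: Paint brush 200 mm long lying on the table to the left, near the robot; leave it. Origin under its middle.

How it is judged (in metres and radians):
On the way, in this order (a step that is already met when the one before it is completed fails the run):
1. the tin stands snug between both jaws while the cam lever is still up (below 0.9 rad) (value of joint jaw above 0.072 m and x of tin in the frame of clamp between -0.035 and 0.035 m and y of tin in the frame of clamp between 0.076 and 0.088 m and z of tin in the frame of clamp below 0.024 m and angle between tin's own z axis and vertical below 0.08 rad and value of joint lever below 0.9 rad), for 0.2 s.
2. the cam lever is fully over (above 1.7 rad) with the tin still held (value of joint jaw above 0.072 m and x of tin in the frame of clamp between -0.035 and 0.035 m and y of tin in the frame of clamp between 0.076 and 0.088 m and z of tin in the frame of clamp below 0.024 m and angle between tin's own z axis and vertical below 0.08 rad and value of joint lever above 1.7 rad), for 0.2 s.
At the end, for the whole second after the job is handed in: The jaw has travelled more than 72 mm (less than 3 mm of play), the tin stands upright (within 0.08 rad) and at rest on the clamp's base between the jaws (within 35 mm of the middle line), and the cam lever is fully over (above 1.7 rad) (all of step 2 and linear speed of tin below 0.01 m/s); the robot touches nothing.
It fails at once if one of the other things is moved more than 30 mm (distance of any of spare_tin, bowl, roller_frame, tape, brush from where it was at the start of the episode above 0.03 m).
It fails at once if the tin in the clamp is tipped more than 0.35 rad (angle between tin's own z axis and vertical above 0.35 rad).
It also fails if it takes over 42 s, if anything falls off the work surface, if the arm or the gripper's body presses on something with over 40 N, if the wrist force passes 120 N, or if a joint passes its speed limit or range.

## Working session

There is one attempt and no reset: what is moved stays moved. The work goes in short steps, Python scripts to look and compute and a tool call to move; the robot and the scene stay as the last step left them, time stands still between calls to the robot, and variables do not carry over. Pictures are saved under pics/ and viewed, and the job is handed in when it is done.

Besides the shell and the picture viewer there is one more tool, called after "Call:" by a JSON object that holds its "api" and its "payload". play_rows: Moves the arm, as the interface text tells. Its arguments: {"type":"object","properties":{"targets":{"type":"array"}},"required":["targets"]}

```bash
mkdir -p pics
python3 - <<'E'
from cell import *
import cv2,numpy as np
for n in("top","side"):
    p,d=get_image(n); cv2.imwrite(f"pics/{n}0.png",p); np.save(f"pics/{n}0.npy",d)
    c=calibration(n); print(n,c["K"].round(1).tolist(),c["R"].round(3).tolist(),c["t"].round(1).tolist())
s=read_state(); print(s)
E
```

```text
top [[458.3, 0.0, 277.6], [0.0, 458.3, 206.4], [0.0, 0.0, 1.0]] [[-0.027, -1.0, -0.003], [-0.991, 0.028, -0.134], [0.134, -0.001, -0.991]] [-6.4, 562.4, 926.9]
side [[421.5, 0.0, 276.0], [0.0, 421.5, 208.7], [0.0, 0.0, 1.0]] [[0.988, -0.155, -0.02], [-0.128, -0.732, -0.669], [0.089, 0.664, -0.743]] [-515.2, 141.8, 934.7]
{'clock': 0.1, 'qpos': array([ 1.12322484,  0.62928767,  0.03847991,  1.51826811, -0.02699109,
        0.99629356, -0.0200028 ]), 'qd': array([-4.44192499e-05, -3.12757367e-03,  1.56263016e-03, -1.59210198e-03,
       -1.55647533e-05,  3.56638920e-05,  5.60159948e-04]), 'tau': array([ 1.84285156e-03, -5.64533257e+01,  1.22973327e+00, -1.93974191e+01,
        1.11746634e-02,  5.42641836e-03, -4.81618756e-06]), 'eef_pos': array([ 241.9647541 , -602.68043279,  230.45959909]), 'tool_rot': array([ 3.14154514e+00,  1.73710567e-03, -1.18905128e+00]), 'force': array([-0.51175384, -0.10807917, -0.17215193]), 'torque': array([-0.04668408, -0.00391705, -0.02217224]), 'width': 85.66926152508759}
```

View pics/top0.png

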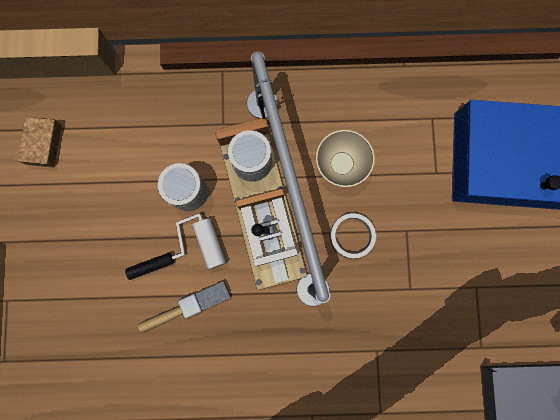

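View pics/side0.png

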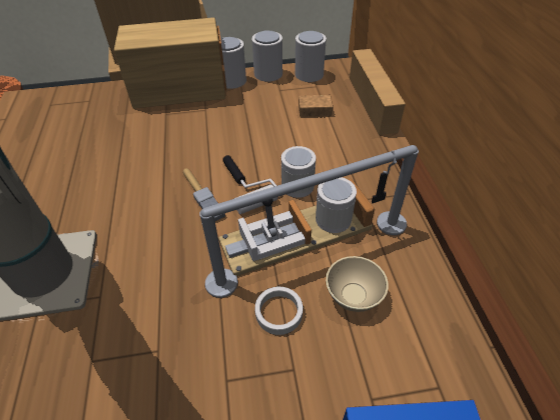

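```bash
cat > h.py <<'E'
import numpy as np,cv2
from cell import *
def w(n,d,u,v):
    c=calibration(n);K=c["K"];z=d[v,u]
    return c["R"].T@(np.array([(u-K[0,2])*z/K[0,0],(v-K[1,2])*z/K[1,1],z])-c["t"])
def cloud(n,d):
    c=calibration(n);K=c["K"];v,u=np.mgrid[:420,:560]
    P=np.stack([(u-K[0,2])*d/K[0,0],(v-K[1,2])*d/K[1,1],d],-1)
    return (P-c["t"])@c["R"]
def plane(n,u,v,h):
    c=calibration(n);K=c["K"];r=c["R"].T@np.array([(u-K[0,2])/K[0,0],(v-K[1,2])/K[1,1],1]);o=-c["R"].T@c["t"]
    return o+r*(h-o[2])/r[2]
E
python3 - <<'E'
from h import *
for n,b in(("top",(190,100,340,310)),("side",(190,140,430,300))):
    p=cv2.imread(f"pics/{n}0.png");x0,y0,x1,y1=b
    f=min(800//(x1-x0),600//(y1-y0)); f=max(f,2)
    cv2.imwrite(f"pics/{n}0z.png",cv2.resize(p[y0:y1,x0:x1],None,fx=f,fy=f,interpolation=cv2.INTER_CUBIC)); print(n,f)
d=np.load("pics/top0.npy");P=cloud("top",d);Z=P[...,2]
# rail
m=(Z>205)&(Z<260)&(np.abs(P[...,1])<300)&(P[...,0]>350)
q=P[m];vx=cv2.fitLine(q[:,:2].astype(np.float32),2,0,.01,.01).ravel();print("rail",m.sum(),q[:,2].max(),vx,np.arctan2(vx[1],vx[0]),q.min(0),q.max(0))
# tin tops
m=((Z>94)&(Z<108)&(P[...,0]>350)).astype(np.uint8)
k,l,s,c=cv2.connectedComponentsWithStats(m)
for i in range(1,k):
    if s[i,4]>150:print("z100",s[i],P[l==i].mean(0), P[l==i].min(0),P[l==i].max(0))
for u,v in((259,230),(260,229),(277,264),(285,262),(262,265)):print(u,v,w("top",d,u,v))
E
```

```text
top 2
side 3
rail 3094 245.7714582937634 [ 9.7307521e-01  2.3048770e-01  5.8573425e+02 -4.3295837e+01] 0.23257887 [ 376.27361235 -101.87707031  205.14618247] [811.82474128  18.53188141 245.77145829]
z100 [   0   28  100   32 2859] [907.91901002 441.69953517 100.38344606] [877.24491647 340.04154928  94.02806393] [942.07683747 545.6241332  106.87443588]
z100 [ 158  163   43   43 1419] [604.02729422 172.67056057 101.41685815] [562.21815793 131.31005359  94.03185859] [647.13953388 215.01468001 106.9841375 ]
259 230 [505.28897888  14.38195716 134.88452197]
260 229 [506.96290774  12.39164514 136.69979305]
277 264 [441.9665341  -17.30274545  32.54645256]
285 262 [445.81402454 -34.2487223   19.28671957]
262 265 [440.86660574  14.44227145  19.08878983]
```

View pics/top0z.png

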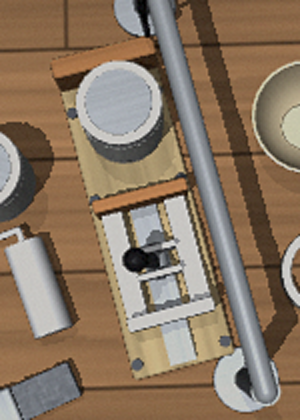

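View pics/side0z.png

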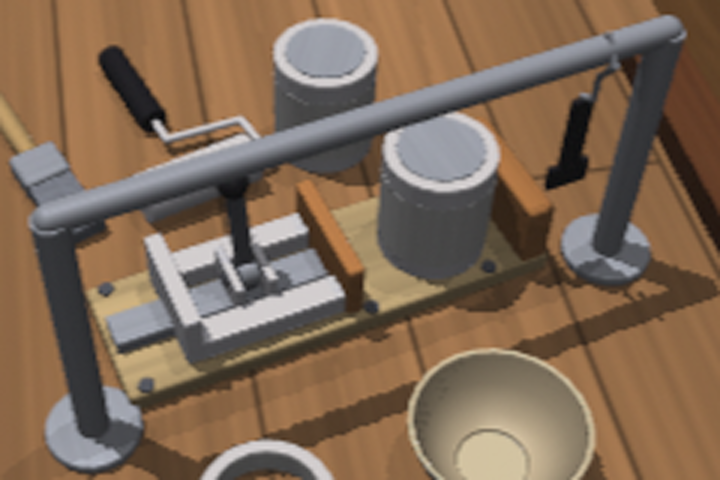

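Run:
```python
from h import *
d=np.load("pics/top0.npy");P=cloud("top",d);Z=P[...,2]
a=0.2326
u=np.array([np.cos(a),np.sin(a)]);r=np.array([np.sin(a),-np.cos(a)])
S=P[...,:2]@u;X=P[...,:2]@r; x0=np.array([571.9,15.1])@r
X=X-x0
reg=(np.abs(X)<75)&(S>380)&(S<820)
def st(nm,m):
    m=m&reg; q=np.c_[X[m],S[m],Z[m]]
    print(nm,m.sum(),np.percentile(q,[2,50,98],axis=0).round(1).tolist())
    return P[m]
st("base",(Z>13)&(Z<23))
st("heel68",(Z>60)&(Z<75)&(S<520))
st("jaw70",(Z>60)&(Z<76)&(S>540)&(S<610))
st("fix74",(Z>66)&(Z<80)&(S>690))
st("tin",(Z>112)&(Z<124)&(S>600)&(X<40))
st("knob",(Z>100)&(Z<150)&(S<560)&(X<30))
for nm,m in(("heel",(Z>60)&(Z<75)&(S<520)),("jaw",(Z>62)&(Z<76)&(S>540)&(S<610)),("fix",(Z>66)&(Z<80)&(S>690))):
    q=P[m&reg][:,:2].astype(np.float32); print(nm,cv2.minAreaRect(q)); v=cv2.fitLine(q,2,0,.01,.01).ravel();print(np.arctan2(-v[0],v[1]) if v[1]>0 else np.arctan2(v[0],-v[1]))
```

```text
base 3044 [[-52.6, 387.6, 14.6], [-5.8, 534.9, 18.4], [55.4, 700.9, 22.0]]
heel68 346 [[-41.4, 434.1, 60.6], [0.8, 441.5, 68.3], [44.3, 502.7, 71.5]]
jaw70 356 [[-45.8, 558.7, 62.9], [1.5, 564.7, 70.0], [48.6, 572.7, 73.7]]
fix74 539 [[-50.9, 704.7, 68.4], [0.4, 715.3, 74.1], [54.2, 726.4, 77.7]]
tin 1376 [[-32.8, 613.4, 115.4], [3.5, 651.2, 119.5], [37.8, 689.8, 122.9]]
knob 126 [[-29.0, 487.5, 124.0], [-18.1, 496.9, 132.5], [-7.4, 507.6, 137.5]]
heel ((487.6531677246094, -6.437477111816406), (78.38233947753906, 89.83484649658203), 13.383183479309082)
0.21743685
jaw ((595.7935180664062, 19.468246459960938), (51.5095100402832, 99.65217590332031), 13.344779014587402)
0.23520562
fix ((748.6053466796875, 53.404212951660156), (72.9901123046875, 113.91659545898438), 13.133573532104492)
0.25917146
```

```bash
cat >> h.py <<'E'
from scipy.spatial.transform import Rotation as Ro
A=0.2326; u=np.array([np.cos(A),np.sin(A),0]);r=np.array([np.sin(A),-np.cos(A),0]); X0=118.3
def W(X,S,z): return S*u+(X+X0)*r+np.array([0,0,z])
def C(p): return np.array([p@r-X0,p@u,p[2]])
def RT(t):
    t=np.radians(t); zz=np.sin(t)*r-np.cos(t)*np.array([0,0,1]); return np.c_[u,np.cross(zz,u),zz]
def cur():
    s=read_state(); return s["eef_pos"],Ro.from_euler("xyz",s["tool_rot"]).as_matrix(),s
def plan(wps):
    "wps: (pos,R,n)"
    p,R,_=cur()
    for (q,Q,n) in wps:
        dv=Ro.from_matrix(R.T@Q).as_rotvec()/n; dp=(q-p)/n
        for i in range(n):
            sl=(R.T@dp).round(0); tu=np.degrees(dv).round(1)
            print({"slide":sl.tolist(),"turn":tu.tolist()})
            p=p+R@sl; R=R@Ro.from_rotvec(np.radians(tu)).as_matrix()
    print("end",C(p).round(1),np.degrees(Ro.from_matrix(R.T@Q).magnitude()))
E
python3 - <<'E'
from h import *
Q=RT(35);p,R,s=cur()
mid=R@Ro.from_rotvec(Ro.from_matrix(R.T@Q).as_rotvec()*.5).as_matrix()
plan([(np.array([480,-300,400.]),mid,6),(W(-100,430,370),Q,6)])
print(W(-100,430,370),W(0,405,40))
E
```

```text
{'slide': [-32.0, -56.0, -28.0], 'turn': [-2.4, 2.1, -6.6]}
{'slide': [-24.0, -58.0, -32.0], 'turn': [-2.4, 2.1, -6.6]}
{'slide': [-17.0, -59.0, -35.0], 'turn': [-2.4, 2.1, -6.6]}
{'slide': [-8.0, -59.0, -38.0], 'turn': [-2.4, 2.1, -6.6]}
{'slide': [-0.0, -57.0, -40.0], 'turn': [-2.4, 2.1, -6.6]}
{'slide': [8.0, -55.0, -43.0], 'turn': [-2.4, 2.1, -6.6]}
{'slide': [-38.0, -50.0, -15.0], 'turn': [-2.4, 2.0, -6.5]}
{'slide': [-32.0, -53.0, -18.0], 'turn': [-2.4, 2.0, -6.5]}
{'slide': [-25.0, -56.0, -22.0], 'turn': [-2.4, 2.0, -6.5]}
{'slide': [-18.0, -57.0, -25.0], 'turn': [-2.4, 2.0, -6.5]}
{'slide': [-10.0, -57.0, -28.0], 'turn': [-2.4, 2.0, -6.5]}
{'slide': [-3.0, -57.0, -30.0], 'turn': [-2.4, 2.0, -6.5]}
end [-100.5  429.4  370.7] 0.282661348669371
[422.63855772  81.31137394 370.        ] [421.36262691 -21.75836944  40.        ]
```

Run:
```python
from h import *
Q=RT(35);p,R,s=cur()
mid=R@Ro.from_rotvec(Ro.from_matrix(R.T@Q).as_rotvec()*.5).as_matrix()
plan([(np.array([480,-300,400.]),mid,10),(W(-100,430,370),Q,10)])
```

```text
{'slide': [-19.0, -33.0, -17.0], 'turn': [-1.4, 1.2, -3.9]}
{'slide': [-17.0, -34.0, -18.0], 'turn': [-1.4, 1.2, -3.9]}
{'slide': [-14.0, -35.0, -19.0], 'turn': [-1.4, 1.2, -3.9]}
{'slide': [-11.0, -35.0, -20.0], 'turn': [-1.4, 1.2, -3.9]}
{'slide': [-8.0, -35.0, -21.0], 'turn': [-1.4, 1.2, -3.9]}
{'slide': [-5.0, -35.0, -22.0], 'turn': [-1.4, 1.2, -3.9]}
{'slide': [-2.0, -35.0, -23.0], 'turn': [-1.4, 1.2, -3.9]}
{'slide': [0.0, -34.0, -24.0], 'turn': [-1.4, 1.2, -3.9]}
{'slide': [3.0, -34.0, -25.0], 'turn': [-1.4, 1.2, -3.9]}
{'slide': [6.0, -33.0, -26.0], 'turn': [-1.4, 1.2, -3.9]}
{'slide': [-23.0, -30.0, -9.0], 'turn': [-1.5, 1.3, -4.0]}
{'slide': [-21.0, -31.0, -10.0], 'turn': [-1.5, 1.3, -4.0]}
{'slide': [-18.0, -32.0, -11.0], 'turn': [-1.5, 1.3, -4.0]}
{'slide': [-16.0, -33.0, -13.0], 'turn': [-1.5, 1.3, -4.0]}
{'slide': [-13.0, -34.0, -14.0], 'turn': [-1.5, 1.3, -4.0]}
{'slide': [-10.0, -34.0, -15.0], 'turn': [-1.5, 1.3, -4.0]}
{'slide': [-8.0, -34.0, -16.0], 'turn': [-1.5, 1.3, -4.0]}
{'slide': [-5.0, -34.0, -17.0], 'turn': [-1.5, 1.3, -4.0]}
{'slide': [-2.0, -34.0, -18.0], 'turn': [-1.5, 1.3, -4.0]}
{'slide': [1.0, -34.0, -19.0], 'turn': [-1.5, 1.3, -4.0]}
end [-99.5 429.8 370.5] 0.450582410948546
```

Call:
{"api": "play_rows", "payload": {"targets": [{"slide": [-19,-33,-17],"turn": [-1.4,1.2,-3.9],"hand": 0},{"slide": [-17,-34,-18],"turn": [-1.4,1.2,-3.9],"hand": 0},{"slide": [-14,-35,-19],"turn": [-1.4,1.2,-3.9],"hand": 0},{"slide": [-11,-35,-20],"turn": [-1.4,1.2,-3.9],"hand": 0},{"slide": [-8,-35,-21],"turn": [-1.4,1.2,-3.9],"hand": 0}]}}

```text
clock: 0.72
eef_pos: [361.2, -450.7, 315.0]
tool_rot: [3.003, -0.082, -0.84]
force: [1.3, -0.1, -0.0]
width: -0.1
```

Call:
{"api": "play_rows", "payload": {"targets": [{"slide": [-5,-35,-22],"turn": [-1.4,1.2,-3.9],"hand": 0},{"slide": [-2,-35,-23],"turn": [-1.4,1.2,-3.9],"hand": 0},{"slide": [0,-34,-24],"turn": [-1.4,1.2,-3.9],"hand": 0},{"slide": [3,-34,-25],"turn": [-1.4,1.2,-3.9],"hand": 0},{"slide": [6,-33,-26],"turn": [-1.4,1.2,-3.9],"hand": 0}]}}

```text
clock: 1.35
eef_pos: [480.2, -299.6, 398.6]
tool_rot: [2.845, -0.111, -0.484]
force: [0.8, 0.5, -0.4]
width: 0.1
```

Run:
```python
from h import *
p,R,s=cur();print(p,C(p),s["qpos"],s["clock"],s["width"])
plan([(W(-100,430,370),RT(35),10)])
```

```text
[ 480.19729215 -299.57486959  398.62436661] [283.89688033 398.2112647  398.62436661] [ 0.37870432  0.3163905  -0.08623715  1.61972254  0.36805935  1.17930373
 -0.33990978] 1.35 0.06098863802171078
{'slide': [-23.0, -30.0, -9.0], 'turn': [-1.5, 1.3, -4.0]}
{'slide': [-21.0, -31.0, -10.0], 'turn': [-1.5, 1.3, -4.0]}
{'slide': [-18.0, -32.0, -11.0], 'turn': [-1.5, 1.3, -4.0]}
{'slide': [-16.0, -33.0, -13.0], 'turn': [-1.5, 1.3, -4.0]}
{'slide': [-13.0, -34.0, -14.0], 'turn': [-1.5, 1.3, -4.0]}
{'slide': [-10.0, -34.0, -15.0], 'turn': [-1.5, 1.3, -4.0]}
{'slide': [-8.0, -34.0, -16.0], 'turn': [-1.5, 1.3, -4.0]}
{'slide': [-5.0, -34.0, -17.0], 'turn': [-1.5, 1.3, -4.0]}
{'slide': [-2.0, -34.0, -18.0], 'turn': [-1.5, 1.3, -4.0]}
{'slide': [1.0, -34.0, -19.0], 'turn': [-1.5, 1.3, -4.0]}
end [-100.4  429.6  370.5] 0.5830366549653595
```

Tracking is accurate. Continuing.

Call:
{"api": "play_rows", "payload": {"targets": [{"slide": [-23,-30,-9],"turn": [-1.5,1.3,-4.0],"hand": 0},{"slide": [-21,-31,-10],"turn": [-1.5,1.3,-4.0],"hand": 0},{"slide": [-18,-32,-11],"turn": [-1.5,1.3,-4.0],"hand": 0},{"slide": [-16,-33,-13],"turn": [-1.5,1.3,-4.0],"hand": 0},{"slide": [-13,-34,-14],"turn": [-1.5,1.3,-4.0],"hand": 0}]}}

```text
clock: 1.98
eef_pos: [450.6, -108.4, 384.2]
tool_rot: [2.676, -0.086, -0.116]
force: [0.8, 0.5, 0.9]
width: -0.2
```

Call:
{"api": "play_rows", "payload": {"targets": [{"slide": [-10,-34,-15],"turn": [-1.5,1.3,-4.0],"hand": 0},{"slide": [-8,-34,-16],"turn": [-1.5,1.3,-4.0],"hand": 0},{"slide": [-5,-34,-17],"turn": [-1.5,1.3,-4.0],"hand": 0},{"slide": [-2,-34,-18],"turn": [-1.5,1.3,-4.0],"hand": 0},{"slide": [1,-34,-19],"turn": [-1.5,1.3,-4.0],"hand": 0}]}}

```text
clock: 2.6
eef_pos: [422.3, 81.6, 370.2]
tool_rot: [2.527, -0.003, 0.242]
force: [0.3, 1.2, 0.2]
width: -0.0
```

Run:
```python
from h import *
p,R,s=cur();print(p,C(p),s["qpos"],s["clock"],s["width"])
plan([(W(-75,400,150),RT(35),6),(W(0,400,42),RT(35),5)])
```

```text
[422.25616488  81.58830055 370.23933756] [-100.35761379  429.69173874  370.23933756] [-0.35825562  0.29594673 -0.44345078  1.89868631  0.64702335  1.39397566
 -0.82184895] 2.6 -0.03151940578924104
{'slide': [-5.0, -18.0, 32.0], 'turn': [0.0, -0.1, 0.1]}
{'slide': [-5.0, -18.0, 32.0], 'turn': [0.0, -0.1, 0.1]}
{'slide': [-5.0, -18.0, 32.0], 'turn': [0.0, -0.1, 0.1]}
{'slide': [-5.0, -18.0, 32.0], 'turn': [0.0, -0.1, 0.1]}
{'slide': [-5.0, -18.0, 32.0], 'turn': [0.0, -0.1, 0.1]}
{'slide': [-5.0, -18.0, 32.0], 'turn': [0.0, -0.1, 0.1]}
{'slide': [0.0, 0.0, 27.0], 'turn': [0.0, 0.0, -0.1]}
{'slide': [0.0, 0.0, 27.0], 'turn': [0.0, 0.0, -0.1]}
{'slide': [0.0, 0.0, 27.0], 'turn': [0.0, 0.0, -0.1]}
{'slide': [0.0, 0.0, 27.0], 'turn': [0.0, 0.0, -0.1]}
{'slide': [0.0, 0.0, 27.0], 'turn': [0.0, 0.0, -0.1]}
end [1.000e-01 3.998e+02 4.080e+01] 0.3513972917706886
```

Call:
{"api": "play_rows", "payload": {"targets": [{"slide": [-6,-22,39],"turn": [0,0,0],"hand": 0},{"slide": [-6,-22,39],"turn": [0,0,0],"hand": 0},{"slide": [-6,-22,38],"turn": [0,0,0],"hand": 0},{"slide": [-6,-22,38],"turn": [0,0,0],"hand": 0},{"slide": [-6,-20,38],"turn": [0,0,0],"hand": 0}]}}

```text
clock: 3.22
eef_pos: [399.4, 52.0, 149.7]
tool_rot: [2.529, -0.004, 0.24]
force: [0.6, 0.7, -0.4]
width: 0.0
```

Run:
```python
from h import *
p,R,s=cur();print(p,C(p),s["qpos"],s["clock"],s["width"])
plan([(W(0,400,42),RT(35),5)])
i,d=get_image("top");cv2.imwrite("pics/t1.png",i)
i,d=get_image("side");cv2.imwrite("pics/s1.png",i)
```

```text
[399.43253876  51.95806503 149.7211487 ] [-76.78634463 400.65272988 149.7211487 ] [-0.43134959  0.61180275 -0.35574341  2.23457823  0.94842866  0.9549948
 -1.33579712] 3.225 0.0459626007567285
{'slide': [-0.0, 0.0, 26.0], 'turn': [0.0, -0.1, 0.0]}
{'slide': [-0.0, 0.0, 26.0], 'turn': [0.0, -0.1, 0.0]}
{'slide': [-0.0, 0.0, 26.0], 'turn': [0.0, -0.1, 0.0]}
{'slide': [-0.0, 0.0, 26.0], 'turn': [0.0, -0.1, 0.0]}
{'slide': [-0.0, 0.0, 26.0], 'turn': [0.0, -0.1, 0.0]}
end [ -2.  401.1  43.4] 0.24974014227608188
```

View pics/s1.png

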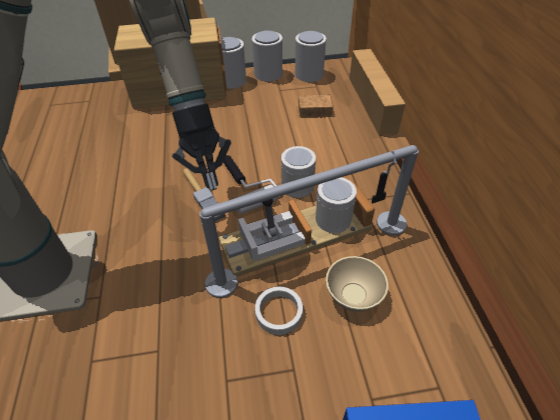

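The side view shows the closed fingers at about (210,180), left of the near rail post and above the heel (240,235). The path down is clear.

Call:
{"api": "play_rows", "payload": {"targets": [{"slide": [0,0,26],"turn": [0,0,0],"hand": 0},{"slide": [0,0,26],"turn": [0,0,0],"hand": 0},{"slide": [0,0,26],"turn": [0,0,0],"hand": 0},{"slide": [0,0,26],"turn": [0,0,0],"hand": 0},{"slide": [0,0,27],"turn": [0,0,0],"hand": 0}]}}

```text
clock: 3.95
eef_pos: [420.0, -21.0, 44.8]
tool_rot: [2.528, -0.008, 0.24]
force: [0.5, 0.7, -0.1]
width: -0.4
```

Run:
```python
from h import *
p,R,s=cur();print(C(p),s["qpos"],s["clock"],s["force"])
i,d=get_image("top");cv2.imwrite("pics/t2.png",cv2.resize(i[100:310,180:380],None,fx=2.8,fy=2.8))
```

```text
[ -1.08898281 403.84266438  44.78872494] [-0.36715135  0.83629774 -0.20634004  2.32022951  1.36274479  0.76176683
 -1.64573299] 3.95 [ 0.51165887  0.69259322 -0.10486364]
```

View pics/t2.png

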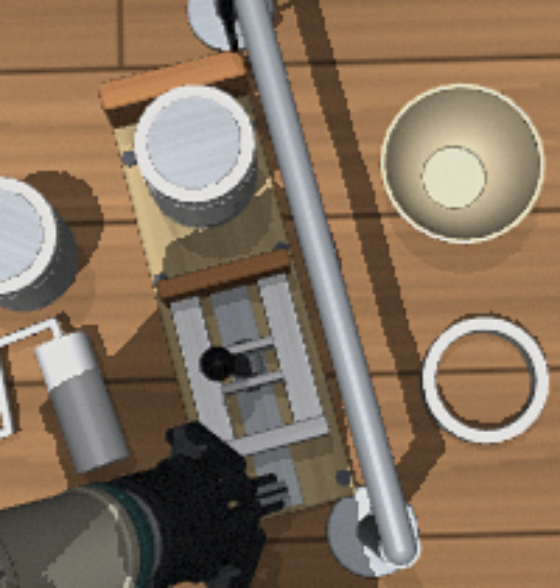

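Run:
```python
from h import *
i,d=get_image("top");P=cloud("top",d)
Q=np.stack([P@r-X0,P@u,P[...,2]],-1)
m=(Q[...,0]>-120)&(Q[...,0]<20)&(Q[...,1]>380)&(Q[...,1]<485)&(Q[...,2]>75)
q=Q[m]
for s in range(380,485,10):
    k=(q[:,1]>=s)&(q[:,1]<s+10)
    if k.any(): print(s,k.sum(),"X",q[k,0].min().round(),q[k,0].max().round(),"z at maxX",q[k][q[k,0].argmax(),2].round(),"z",q[k,2].min().round(),q[k,2].max().round())
```

```text
380 1548 X -120.0 -15.0 z at maxX 84.0 z 79.0 740.0
390 1714 X -120.0 -9.0 z at maxX 78.0 z 76.0 748.0
400 1691 X -120.0 -7.0 z at maxX 76.0 z 75.0 753.0
410 2560 X -120.0 2.0 z at maxX 994.0 z 76.0 994.0
420 1498 X -120.0 -17.0 z at maxX 93.0 z 83.0 755.0
430 1200 X -120.0 -17.0 z at maxX 87.0 z 82.0 755.0
440 723 X -120.0 -25.0 z at maxX 102.0 z 100.0 751.0
450 297 X -120.0 -32.0 z at maxX 111.0 z 110.0 747.0
460 20 X -64.0 -39.0 z at maxX 120.0 z 110.0 126.0
```

The knuckles spread along the slide and would pass close to the lever knob. I'll rotate the tool 90° about its axis so only the slim side faces the heel and knob.

Call:
{"api": "play_rows", "payload": {"targets": [{"slide": [0,0,0],"turn": [0,0,10],"hand": 0},{"slide": [0,0,0],"turn": [0,0,10],"hand": 0},{"slide": [0,0,0],"turn": [0,0,10],"hand": 0},{"slide": [0,0,0],"turn": [0,0,10],"hand": 0},{"slide": [0,0,0],"turn": [0,0,10],"hand": 0}]}}

```text
clock: 4.68
eef_pos: [419.3, -19.9, 45.6]
tool_rot: [2.725, -0.464, -0.54]
force: [-0.4, 0.3, 0.6]
width: -0.1
```

Call:
{"api": "play_rows", "payload": {"targets": [{"slide": [0,0,0],"turn": [0,0,10],"hand": 0},{"slide": [0,0,0],"turn": [0,0,10],"hand": 0},{"slide": [0,0,0],"turn": [0,0,10],"hand": 0},{"slide": [0,0,0],"turn": [0,0,10],"hand": 0},{"slide": [0,0,0],"turn": [0,0,0],"hand": 0}]}}

```text
clock: 5.3
eef_pos: [416.4, -21.0, 43.7]
tool_rot: [3.106, -0.617, -1.272]
force: [0.2, 0.1, 0.0]
width: 0.0
```

Run:
```python
from h import *
p,R,s=cur();print(C(p),s["qpos"],s["clock"],s["force"]);print(np.c_[r,u,[0,0,1]].T@R)
i,d=get_image("top");cv2.imwrite("pics/t3.png",cv2.resize(i[100:310,180:380],None,fx=2.8,fy=2.8))
P=cloud("top",d)
Q=np.stack([P@r-X0,P@u,P[...,2]],-1)
m=(Q[...,0]>-120)&(Q[...,0]<35)&(Q[...,1]>400)&(Q[...,1]<485)&(Q[...,2]>75)
q=Q[m]
for s in range(400,485,10):
    k=(q[:,1]>=s)&(q[:,1]<s+10)
    if k.any(): print(s,k.sum(),"X",q[k,0].min().round(),q[k,0].max().round(),"z at maxX",q[k][q[k,0].argmax(),2].round(),"z",q[k,2].min().round(),q[k,2].max().round())
```

```text
[ -1.85543535 400.36335117  43.6932167 ] [-0.80838645  0.9023974   0.4441591   2.33342968  1.11928484  0.28036759
 -2.90061267] 5.3 [0.16039214 0.14693837 0.02832864]
[[ 0.81356353  0.04510294  0.57972417]
 [ 0.05368453 -0.99855518  0.00234939]
 [ 0.57899254  0.02921084 -0.81480941]]
400 450 X -120.0 -3.0 z at maxX 153.0 z 92.0 272.0
410 1326 X -120.0 2.0 z at maxX 994.0 z 86.0 994.0
420 261 X -120.0 -45.0 z at maxX 133.0 z 133.0 260.0
430 142 X -119.0 -61.0 z at maxX 163.0 z 163.0 239.0
```

View pics/t3.png

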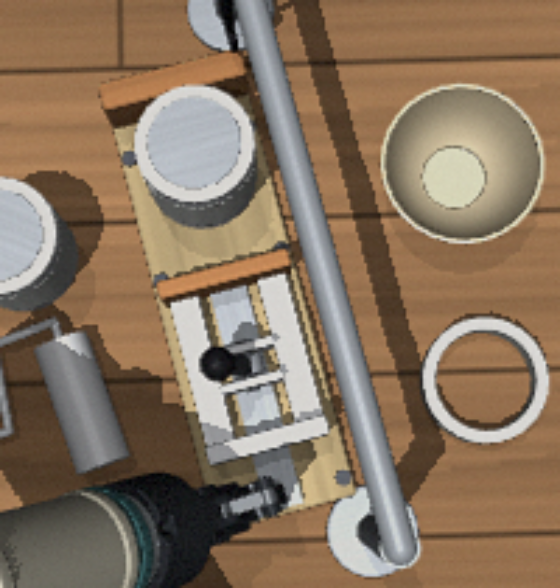

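Joint 7 is near its limit this way round, so I'll turn to the equivalent opposite orientation.

Call:
{"api": "play_rows", "payload": {"targets": [{"slide": [0,0,0],"turn": [0,0,-10.5],"hand": 0},{"slide": [0,0,0],"turn": [0,0,-10.5],"hand": 0},{"slide": [0,0,0],"turn": [0,0,-10.5],"hand": 0},{"slide": [0,0,0],"turn": [0,0,-10.5],"hand": 0},{"slide": [0,0,0],"turn": [0,0,-10.5],"hand": 0}]}}

```text
clock: 5.98
eef_pos: [414.6, -22.0, 41.8]
tool_rot: [2.615, -0.325, -0.276]
force: [0.4, -0.5, -0.4]
width: 0.1
```

Call:
{"api": "play_rows", "payload": {"targets": [{"slide": [0,0,0],"turn": [0,0,-10.5],"hand": 0},{"slide": [0,0,0],"turn": [0,0,-10.5],"hand": 0},{"slide": [0,0,0],"turn": [0,0,-10.5],"hand": 0},{"slide": [0,0,0],"turn": [0,0,-10.5],"hand": 0},{"slide": [0,0,0],"turn": [0,0,-10.5],"hand": 0}]}}

```text
clock: 6.6
eef_pos: [415.0, -21.9, 42.2]
tool_rot: [2.555, 0.183, 0.496]
force: [-0.6, 0.3, -0.3]
width: -0.2
```

Run:
```python
from h import *
p,R,s=cur();print(C(p),s["qpos"],s["clock"],s["force"]);print(np.c_[r,u,[0,0,1]].T@R)
```

```text
[ -1.29439021 398.74375028  42.24054471] [-0.55111304  0.83937682  0.06426132  2.32736703  1.30717083  0.55852753
 -1.26648145] 6.6 [-0.56852475  0.32574063 -0.33972293]
[[-0.25595911  0.77802352  0.57372845]
 [ 0.94936305  0.3141712  -0.00250024]
 [-0.1821942   0.54403664 -0.81904176]]
```

Call:
{"api": "play_rows", "payload": {"targets": [{"slide": [0,0,0],"turn": [0,0,-10.3],"hand": 0},{"slide": [0,0,0],"turn": [0,0,-10.3],"hand": 0},{"slide": [0,0,0],"turn": [0,0,-10.3],"hand": 0},{"slide": [0,0,0],"turn": [0,0,-10.3],"hand": 0},{"slide": [0,0,0],"turn": [0,0,-10.3],"hand": 0}]}}

```text
clock: 7.22
eef_pos: [415.2, -21.9, 42.5]
tool_rot: [2.906, 0.569, 1.381]
force: [0.3, 0.3, 0.0]
width: -0.1
```

Call:
{"api": "play_rows", "payload": {"targets": [{"slide": [0,0,0],"turn": [0,0,-10.3],"hand": 0},{"slide": [0,0,0],"turn": [0,0,-10.3],"hand": 0},{"slide": [0,0,0],"turn": [0,0,0],"hand": 0}]}}

```text
clock: 7.6
eef_pos: [415.0, -22.2, 42.4]
tool_rot: [-3.141, 0.611, 1.801]
force: [0.6, 0.3, 0.3]
width: -0.2
```

Run:
```python
from h import *
p,R,s=cur();print(C(p),s["qpos"],s["clock"],s["force"]);print(np.c_[r,u,[0,0,1]].T@R)
```

```text
[ -1.02247308 398.74414781  42.38977052] [-0.4536429   0.83538806 -0.07770417  2.3245899   1.33463976  0.66281808
 -0.05080981] 7.6 [0.64367064 0.25443406 0.34484515]
[[-8.18851268e-01  3.27958826e-03  5.73996380e-01]
 [ 2.28269882e-03  9.99994376e-01 -2.45712176e-03]
 [-5.74001210e-01 -7.01756415e-04 -8.18854150e-01]]
```

Call:
{"api": "play_rows", "payload": {"targets": [{"slide": [0,10,0],"turn": [0,0,0],"hand": 0},{"slide": [0,6,0],"turn": [0,0,0],"hand": 0},{"slide": [0,5,0],"turn": [0,0,0],"hand": 0},{"slide": [0,5,0],"turn": [0,0,0],"hand": 0}]}}

```text
clock: 8.1
eef_pos: [439.3, -17.1, 42.0]
tool_rot: [-3.137, 0.615, 1.803]
force: [-3.7, 1.1, 2.6]
width: 0.1
```

Call:
{"api": "play_rows", "payload": {"targets": [{"slide": [0,5,0],"turn": [0,0,0],"hand": 0},{"slide": [0,5,0],"turn": [0,0,0],"hand": 0}]}}

```text
clock: 8.35
eef_pos: [449.0, -14.9, 42.0]
tool_rot: [-3.136, 0.615, 1.804]
force: [-3.9, 1.6, 4.9]
width: -0.4
```

Run:
```python
from h import *
p,R,s=cur();print(C(p),s["clock"],s["force"]@u,s["force"])
i,d=get_image("top");cv2.imwrite("pics/t4.png",cv2.resize(i[100:310,180:380],None,fx=2.8,fy=2.8))
```

```text
[-3.38443721e-01  4.33507745e+02  4.19830636e+01] 8.35 -3.4429614822327514 [-3.92760896  1.643665    4.92153854]
```

View pics/t4.png

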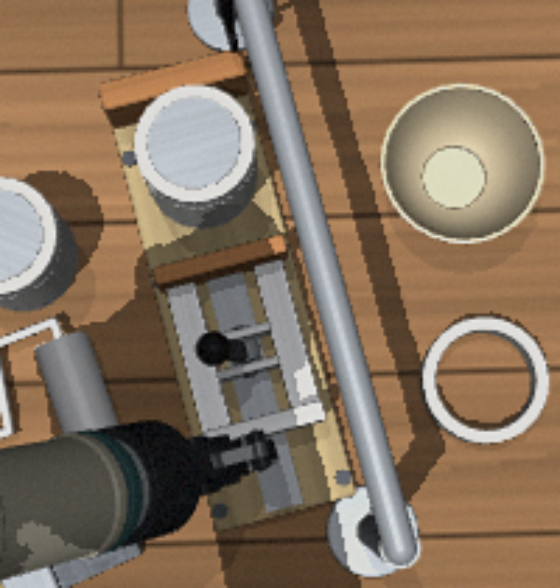

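Call:
{"api": "play_rows", "payload": {"targets": [{"slide": [0,5,0],"turn": [0,0,0],"hand": 0},{"slide": [0,5,0],"turn": [0,0,0],"hand": 0},{"slide": [0,5,0],"turn": [0,0,0],"hand": 0}]}}

```text
clock: 8.78
eef_pos: [464.3, -11.3, 41.9]
tool_rot: [-3.138, 0.615, 1.803]
force: [-3.9, 1.4, 5.3]
width: -0.3
```

Call:
{"api": "play_rows", "payload": {"targets": [{"slide": [0,4,0],"turn": [0,0,0],"hand": 0},{"slide": [0,4,0],"turn": [0,0,0],"hand": 0}]}}

```text
clock: 9.02
eef_pos: [472.1, -9.4, 41.9]
tool_rot: [-3.138, 0.615, 1.803]
force: [-3.7, 1.3, 5.3]
width: 0.2
```

Call:
{"api": "play_rows", "payload": {"targets": [{"slide": [0,4,0],"turn": [0,0,0],"hand": 0},{"slide": [0,3,0],"turn": [0,0,0],"hand": 0}]}}

```text
clock: 9.28
eef_pos: [477.1, -8.3, 41.9]
tool_rot: [-3.135, 0.616, 1.804]
force: [-9.0, 2.4, 8.4]
width: 0.1
```

Run:
```python
from h import *
p,R,s=cur();print(C(p),s["clock"],s["force"]@u,s["force"],s["qpos"])
i,d=get_image("top");cv2.imwrite("pics/t5.png",cv2.resize(i[100:310,180:380],None,fx=2.8,fy=2.8))
```

```text
[-2.61962731e-01  4.62314117e+02  4.19127976e+01] 9.275 -8.200574699500397 [-9.00789106  2.44996457  8.35291793] [-0.40927379  0.84770997 -0.09040132  2.15578778  1.1852801   0.72391609
  0.19043748]
```

View pics/t5.png

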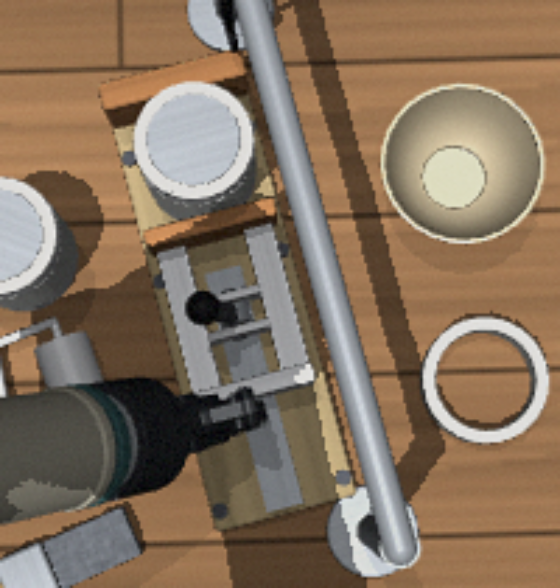

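Call:
{"api": "play_rows", "payload": {"targets": [{"slide": [0,3,0],"turn": [0,0,0],"hand": 0},{"slide": [0,3,0],"turn": [0,0,0],"hand": 0}]}}

```text
clock: 9.57
eef_pos: [482.6, -7.0, 41.9]
tool_rot: [-3.134, 0.616, 1.804]
force: [-8.1, 1.9, 9.1]
width: 0.0
```

Call:
{"api": "play_rows", "payload": {"targets": [{"slide": [0,2,0],"turn": [0,0,0],"hand": 0}]}}

```text
clock: 9.7
eef_pos: [484.4, -6.6, 41.9]
tool_rot: [-3.134, 0.616, 1.804]
force: [-12.9, 2.4, 11.5]
width: 0.1
```

Call:
{"api": "play_rows", "payload": {"targets": [{"slide": [0,2,0],"turn": [0,0,0],"hand": 0}]}}

```text
clock: 9.82
eef_pos: [484.4, -6.6, 41.9]
tool_rot: [-3.131, 0.616, 1.804]
force: [-17.0, 4.2, 14.0]
width: 0.3
```

Call:
{"api": "play_rows", "payload": {"targets": [{"slide": [0,2,0],"turn": [0,0,0],"hand": 0}]}}

```text
clock: 9.95
eef_pos: [484.4, -6.7, 41.9]
tool_rot: [-3.127, 0.617, 1.805]
force: [-22.8, 4.8, 17.0]
width: 0.1
```

Run:
```python
from h import *
p,R,s=cur();print(C(p),s["clock"],s["force"])
i,d=get_image("top");cv2.imwrite("pics/t6.png",cv2.resize(i[100:310,180:380],None,fx=2.8,fy=2.8))
P=cloud("top",d);Q=np.stack([P@r-X0,P@u,P[...,2]],-1)
def st(nm,m): q=Q[m];print(nm,len(q),np.percentile(q,[2,50,98],axis=0).round(1).tolist())
X,S,Z=Q[...,0],Q[...,1],Q[...,2]
st("jaw",(abs(X)<60)&(Z>62)&(Z<76)&(S>590)&(S<640))
st("tin",(abs(X)<48)&(Z>112)&(Z<124)&(S>600)&(S<730))
st("knob",(X>-60)&(X<20)&(Z>105)&(Z<150)&(S>520)&(S<570))
st("heel",(X>-10)&(X<42)&(Z>60)&(Z<73)&(S>465)&(S<510))
i,d=get_image("side");cv2.imwrite("pics/s6.png",cv2.resize(i[140:300,190:430],None,fx=3,fy=3))
```

```text
[-1.59051328e-01  4.69844028e+02  4.19117922e+01] 9.95 [-22.80299531   4.83200929  17.00002454]
jaw 385 [[-47.0, 605.8, 62.9], [0.4, 612.9, 70.1], [47.3, 629.9, 74.2]]
tin 1431 [[-33.7, 623.5, 115.6], [3.8, 661.2, 119.4], [42.0, 700.2, 122.8]]
knob 122 [[-30.1, 534.2, 124.7], [-19.2, 543.8, 132.9], [-9.2, 554.9, 137.5]]
heel 170 [[-5.9, 468.0, 61.2], [17.4, 487.5, 68.1], [40.8, 494.4, 71.4]]
```

View pics/s6.png

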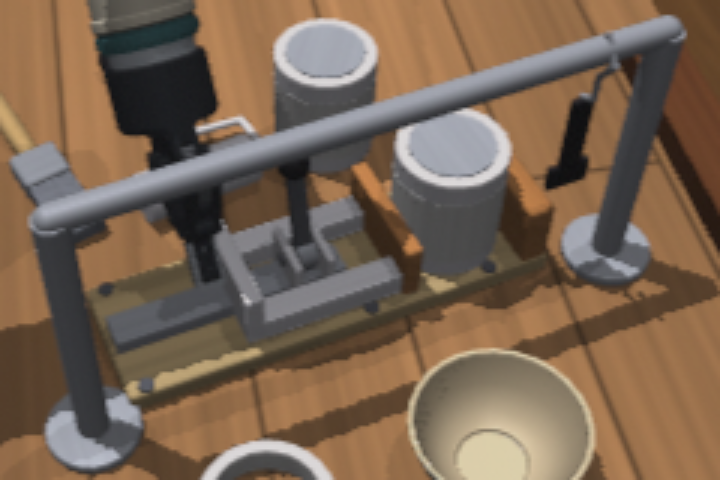

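The tin is snug: the carriage stalled with force rising to 22 N, the jaw face is about 619 and the lever still up. Backing off and turning the tool for the lever.

Call:
{"api": "play_rows", "payload": {"targets": [{"slide": [0,-8,0],"turn": [0,0,0],"hand": 0},{"slide": [0,-8,0],"turn": [0,0,0],"hand": 0},{"slide": [0,0,-40],"turn": [0,0,0],"hand": 0},{"slide": [0,0,-45],"turn": [0,0,0],"hand": 0},{"slide": [0,0,-45],"turn": [0,0,0],"hand": 0}]}}

```text
clock: 10.68
eef_pos: [458.2, 65.2, 148.9]
tool_rot: [-3.138, 0.614, 1.803]
force: [1.3, 0.0, 0.3]
width: -0.3
```

Call:
{"api": "play_rows", "payload": {"targets": [{"slide": [0,0,0],"turn": [0,0,10],"hand": 0},{"slide": [0,0,0],"turn": [0,0,10],"hand": 0},{"slide": [0,0,0],"turn": [0,0,10],"hand": 0},{"slide": [0,0,0],"turn": [0,0,10],"hand": 0},{"slide": [0,0,0],"turn": [0,0,10],"hand": 0}]}}

```text
clock: 11.3
eef_pos: [458.6, 64.5, 147.9]
tool_rot: [2.645, 0.379, 0.827]
force: [0.5, -0.5, -0.0]
width: -0.4
```

Call:
{"api": "play_rows", "payload": {"targets": [{"slide": [0,0,0],"turn": [0,0,10],"hand": 0},{"slide": [0,0,0],"turn": [0,0,10],"hand": 0},{"slide": [0,0,0],"turn": [0,0,10],"hand": 0},{"slide": [0,0,0],"turn": [0,0,10],"hand": 0}]}}

```text
clock: 11.8
eef_pos: [458.6, 64.5, 147.9]
tool_rot: [2.527, -0.001, 0.226]
force: [-0.3, -0.2, -0.1]
width: 0.1
```

Run:
```python
from h import *
p,R,s=cur();print(C(p),s["clock"],s["force"],s["qpos"]);print(np.c_[r,u,[0,0,1]].T@R)
plan([(W(-70,544,101),RT(35),4)])
```

```text
[-75.39781009 461.08498519 147.85632199] 11.8 [-0.26068437 -0.22066322 -0.05409244] [-0.72827421  0.649621    0.15837094  2.091295    0.70557392  0.78056899
 -0.96744263]
[[ 6.58851096e-03  8.16971259e-01  5.76640748e-01]
 [ 9.99977827e-01 -5.94087967e-03 -3.00852295e-03]
 [ 9.67876518e-04  5.76647784e-01 -8.16992286e-01]]
{'slide': [21.0, -6.0, 10.0], 'turn': [0.1, 0.0, -0.1]}
{'slide': [21.0, -6.0, 10.0], 'turn': [0.1, 0.0, -0.1]}
{'slide': [21.0, -6.0, 10.0], 'turn': [0.1, 0.0, -0.1]}
{'slide': [21.0, -6.0, 10.0], 'turn': [0.1, 0.0, -0.1]}
end [-71.7 545.  101.3] 0.2590725218842228
```

Call:
{"api": "play_rows", "payload": {"targets": [{"slide": [21,-6,10],"turn": [0,0,0],"hand": 0},{"slide": [21,-6,10],"turn": [0,0,0],"hand": 0},{"slide": [21,-6,10],"turn": [0,0,0],"hand": 0},{"slide": [21,-6,10],"turn": [0,0,0],"hand": 0}]}}

```text
clock: 12.3
eef_pos: [541.6, 80.4, 100.6]
tool_rot: [2.527, 0.003, 0.231]
force: [-0.8, 0.7, 0.8]
width: -0.0
```

Run:
```python
from h import *
p,R,s=cur();print(C(p),s["clock"],s["force"],s["qpos"])
i,d=get_image("top");cv2.imwrite("pics/t7.png",cv2.resize(i[100:310,180:380],None,fx=2.8,fy=2.8))
```

```text
[-71.65994828 545.53948725 100.60351868] 12.3 [-0.76333227  0.73210015  0.79606832] [-0.6528916   0.79927884  0.14835668  1.89344531  0.69759693  0.79271084
 -0.8888577 ]
```

View pics/t7.png

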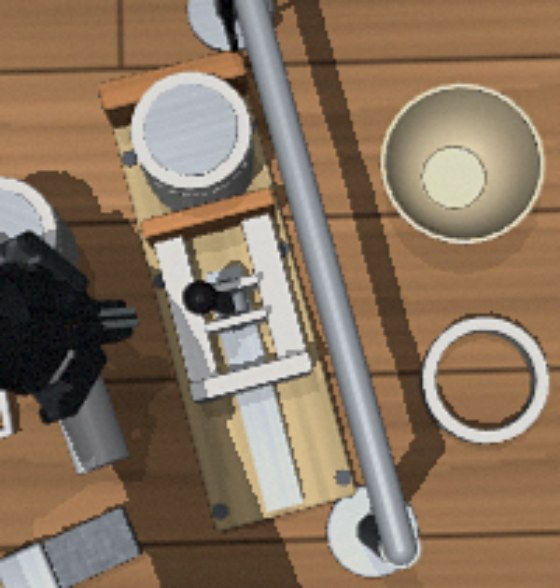

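Call:
{"api": "play_rows", "payload": {"targets": [{"slide": [0,12,8],"turn": [0,0,0],"hand": 0},{"slide": [0,12,9],"turn": [0,0,0],"hand": 0},{"slide": [0,8,6],"turn": [0,0,0],"hand": 0},{"slide": [0,8,5],"turn": [0,0,0],"hand": 0},{"slide": [0,8,6],"turn": [0,0,0],"hand": 0}]}}

```text
clock: 12.98
eef_pos: [554.0, 23.2, 101.2]
tool_rot: [2.528, 0.003, 0.231]
force: [-0.9, 3.1, 2.1]
width: 0.4
```

Call:
{"api": "play_rows", "payload": {"targets": [{"slide": [0,8,6],"turn": [0,0,0],"hand": 0},{"slide": [0,8,5],"turn": [0,0,0],"hand": 0},{"slide": [0,8,6],"turn": [0,0,0],"hand": 0}]}}

```text
clock: 13.35
eef_pos: [560.6, -5.9, 100.7]
tool_rot: [2.528, 0.003, 0.231]
force: [-0.1, 2.8, -0.7]
width: -0.1
```

Run:
```python
from h import *
p,R,s=cur();print(C(p),s["clock"],s["force"],s["force"]@r,s["force"]@u,s["qpos"])
i,d=get_image("side");cv2.imwrite("pics/s8.png",cv2.resize(i[140:300,190:430],None,fx=3,fy=3))
i,d=get_image("top");cv2.imwrite("pics/t8.png",cv2.resize(i[100:310,180:380],None,fx=2.8,fy=2.8))
```

```text
[ 16.65663297 544.09576541 100.66008187] 13.35 [-0.10030503  2.77902981 -0.73438451] -2.727312687151419 0.5429855364820018 [-0.53470073  0.78884518  0.20124016  1.94654419  0.78496884  0.68378169
 -0.83686204]
```

View pics/s8.png

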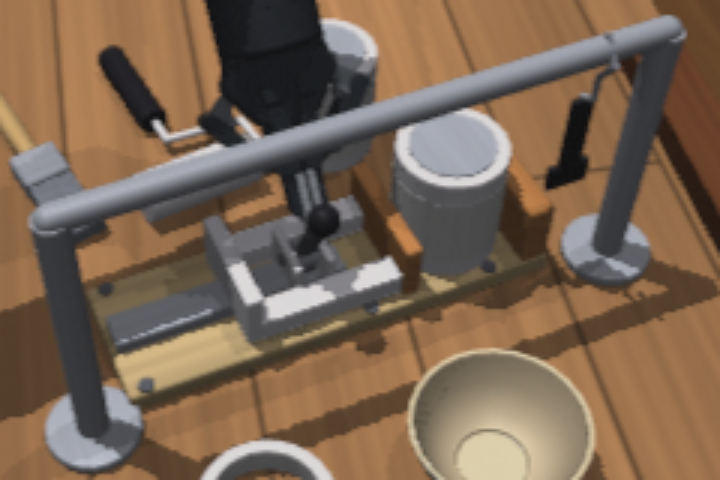

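View pics/t8.png

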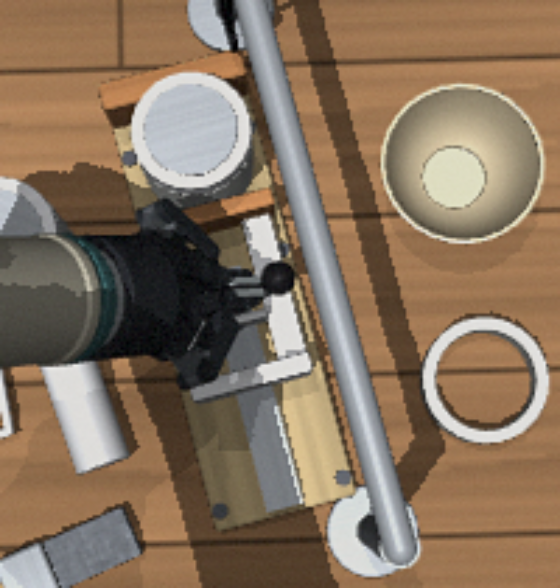

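Run:
```python
from h import *
i,d=get_image("top");P=cloud("top",d);Q=np.stack([P@r-X0,P@u,P[...,2]],-1)
v,uu=199,278
print(Q[v-5:v+6:5,uu-4:uu+5:4].round(0).tolist())
for z in(105,115,122):print(z,C(plane("top",278.2,199.3,z)).round(1))
```

```text
[[[32.0, 569.0, 39.0], [37.0, 553.0, 125.0], [44.0, 552.0, 124.0]], [[27.0, 545.0, 129.0], [34.0, 544.0, 129.0], [41.0, 542.0, 128.0]], [[25.0, 539.0, 110.0], [32.0, 535.0, 125.0], [39.0, 533.0, 121.0]]]
105 [ 35.1 546.4 105. ]
115 [ 34.8 545.  115. ]
122 [ 34.5 543.9 122. ]
```

Call:
{"api": "play_rows", "payload": {"targets": [{"slide": [0,-10,0],"turn": [0,0,0],"hand": 0},{"slide": [0,0,-25],"turn": [0,0,0],"hand": 0},{"slide": [0,0,-20],"turn": [0,0,0],"hand": 0},{"slide": [0,18,6],"turn": [0,0,0],"hand": 0},{"slide": [0,18,6],"turn": [0,0,0],"hand": 0}]}}

```text
clock: 14.12
eef_pos: [561.0, -9.6, 143.1]
tool_rot: [2.526, 0.004, 0.23]
force: [0.8, -0.5, 0.1]
width: 0.2
```

Run:
```python
from h import *
p,R,s=cur();print(C(p),s["clock"],s["force"],s["qpos"])
Q=RT(35)
plan([(W(28,544,128),Q,1),(W(44,544,118),Q,2),(W(58,544,102),Q,2),(W(68,544,84),Q,2),(W(72,544,70),Q,2),(W(73,544,58),Q,1)])
i,d=get_image("side");cv2.imwrite("pics/s9.png",cv2.resize(i[140:300,190:430],None,fx=3,fy=3))
```

```text
[ 20.3078403  543.68913705 143.09094542] 14.125 [ 0.79992773 -0.53530689  0.09855717] [-0.51781677  0.71373949  0.18220201  1.93203639  0.75200926  0.75883357
 -0.76403259]
{'slide': [0.0, -2.0, 17.0], 'turn': [0.3, 0.3, 0.0]}
{'slide': [0.0, 3.0, 9.0], 'turn': [-0.0, -0.0, 0.0]}
{'slide': [0.0, 3.0, 9.0], 'turn': [-0.0, -0.0, 0.0]}
{'slide': [0.0, 2.0, 10.0], 'turn': [-0.0, -0.0, 0.0]}
{'slide': [0.0, 2.0, 10.0], 'turn': [-0.0, -0.0, 0.0]}
{'slide': [0.0, -1.0, 10.0], 'turn': [-0.0, -0.0, 0.0]}
{'slide': [0.0, -1.0, 10.0], 'turn': [-0.0, -0.0, 0.0]}
{'slide': [0.0, -3.0, 7.0], 'turn': [-0.0, -0.0, 0.0]}
{'slide': [0.0, -3.0, 7.0], 'turn': [-0.0, -0.0, 0.0]}
{'slide': [0.0, -6.0, 11.0], 'turn': [-0.0, -0.0, 0.0]}
end [ 72.8 543.6  57.8] 0.021764242935504944
```

View pics/s9.png

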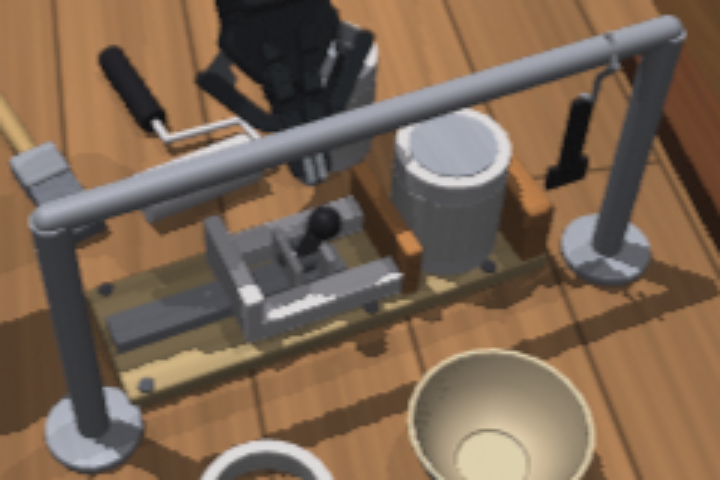

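The tip (310,175) is now above the knob (322,218), so I'm pushing it down the arc.

Call:
{"api": "play_rows", "payload": {"targets": [{"slide": [0,-1,10],"turn": [0,0,0],"hand": 0},{"slide": [0,-1,7],"turn": [0,0,0],"hand": 0},{"slide": [0,3,9],"turn": [0,0,0],"hand": 0},{"slide": [0,3,9],"turn": [0,0,0],"hand": 0}]}}

```text
clock: 14.68
eef_pos: [566.5, -31.6, 116.5]
tool_rot: [2.526, 0.004, 0.23]
force: [0.9, 0.1, 3.3]
width: 0.0
```

Call:
{"api": "play_rows", "payload": {"targets": [{"slide": [0,2,10],"turn": [0,0,0],"hand": 0},{"slide": [0,2,10],"turn": [0,0,0],"hand": 0},{"slide": [0,-1,10],"turn": [0,0,0],"hand": 0}]}}

```text
clock: 15.05
eef_pos: [571.0, -50.5, 93.3]
tool_rot: [2.527, 0.003, 0.23]
force: [0.2, -0.5, 2.4]
width: 0.2
```

Run:
```python
from h import *
p,R,s=cur();print(C(p),s["clock"],s["force"],s["force"]@r,s["force"]@u,s["qpos"])
Q=RT(35)
plan([(W(68,544,84),Q,1),(W(72,544,70),Q,2),(W(73,544,58),Q,1)])
i,d=get_image("side");cv2.imwrite("pics/s10.png",cv2.resize(i[140:300,190:430],None,fx=3,fy=3))
```

```text
[ 62.45356383 543.98808135  93.32953585] 15.05 [ 0.24688517 -0.48847604  2.37428944] 0.5322306320322028 0.1276388706378874 [-0.47242194  0.80311986  0.2329485   1.95914311  0.83580433  0.61976868
 -0.81903135]
{'slide': [0.0, -1.0, 11.0], 'turn': [0.2, 0.2, -0.0]}
{'slide': [0.0, -2.0, 7.0], 'turn': [0.0, 0.0, -0.0]}
{'slide': [0.0, -2.0, 7.0], 'turn': [0.0, 0.0, -0.0]}
{'slide': [0.0, -7.0, 10.0], 'turn': [0.0, 0.0, -0.0]}
end [ 72.7 543.9  57.8] 0.03794541154403151
```

View pics/s10.png

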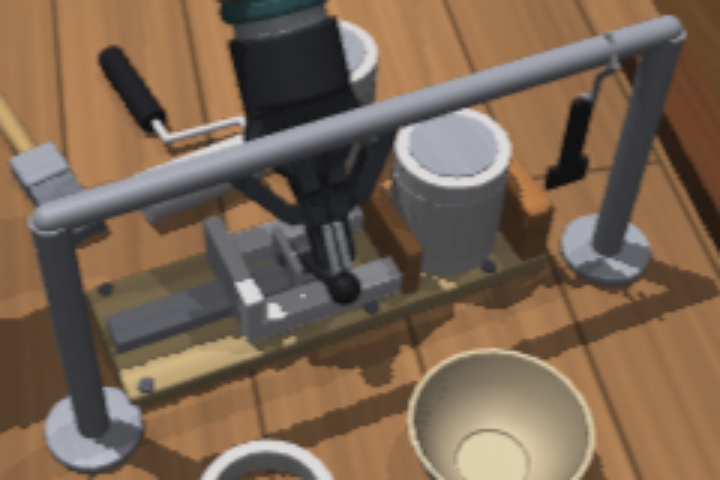

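Going well: the knob at (345,288) is under the tip. Continuing down.

Call:
{"api": "play_rows", "payload": {"targets": [{"slide": [0,-1,11],"turn": [0,0,0],"hand": 0},{"slide": [0,-2,7],"turn": [0,0,0],"hand": 0},{"slide": [0,-2,7],"turn": [0,0,0],"hand": 0}]}}

```text
clock: 15.48
eef_pos: [573.1, -60.2, 70.1]
tool_rot: [2.527, 0.003, 0.23]
force: [0.3, -0.6, 2.8]
width: -0.2
```

Call:
{"api": "play_rows", "payload": {"targets": [{"slide": [0,-3,5],"turn": [0,0,0],"hand": 0},{"slide": [0,-3,5],"turn": [0,0,0],"hand": 0}]}}

```text
clock: 15.72
eef_pos: [573.2, -61.0, 58.6]
tool_rot: [2.527, 0.003, 0.23]
force: [0.6, -0.2, 2.5]
width: 0.2
```

Run:
```python
from h import *
p,R,s=cur();print(C(p),s["clock"],s["force"],s["force"]@r,s["force"]@u)
i,d=get_image("side");cv2.imwrite("pics/s11.png",cv2.resize(i[140:300,190:430],None,fx=3,fy=3))
```

```text
[ 73.18540635 543.73873473  58.63078134] 15.725 [ 0.63509063 -0.17161634  2.54730316] 0.313388423913996 0.5784288813194057
```

View pics/s11.png

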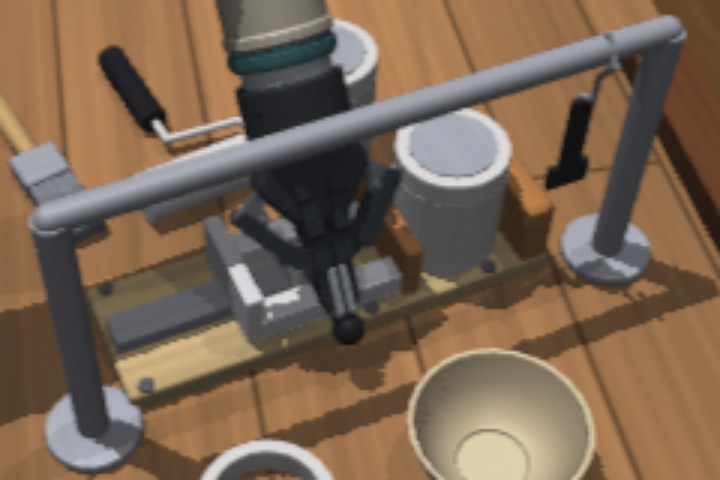

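Call:
{"api": "play_rows", "payload": {"targets": [{"slide": [0,-2,3],"turn": [0,0,0],"hand": 0},{"slide": [0,0,0],"turn": [0,0,0],"hand": 0}]}}

```text
clock: 16.02
eef_pos: [573.4, -61.2, 57.0]
tool_rot: [2.525, 0.003, 0.23]
force: [-3.0, 3.4, 14.5]
width: -0.3
```

Call:
{"api": "play_rows", "payload": {"targets": [{"slide": [0,-2,3],"turn": [0,0,0],"hand": 0}]}}

```text
clock: 16.15
eef_pos: [573.7, -61.5, 55.9]
tool_rot: [2.521, 0.002, 0.229]
force: [-14.2, 18.6, 54.1]
width: -0.1
```

Call:
{"api": "play_rows", "payload": {"targets": [{"slide": [0,-1,2],"turn": [0,0,0],"hand": 0}]}}

```text
clock: 16.27
eef_pos: [573.7, -61.6, 55.6]
tool_rot: [2.519, 0.001, 0.229]
force: [-17.5, 22.7, 64.5]
width: -0.0
```

Run:
```python
from h import *
p,R,s=cur();print(C(p),s["clock"],s["force"],s["force"]@r,s["force"]@u)
```

```text
[ 73.85541655 544.10305352  55.61239061] 16.275 [-17.5383741   22.74089797  64.47554867] -26.171234345220814 -11.824106715490547
```

That is the hard stop. Backing off along the tool axis, then up and left.

Call:
{"api": "play_rows", "payload": {"targets": [{"slide": [0,0,-6],"turn": [0,0,0],"hand": 0},{"slide": [0,0,-20],"turn": [0,0,0],"hand": 0},{"slide": [0,-5,-40],"turn": [0,0,0],"hand": 0},{"slide": [0,-10,-45],"turn": [0,0,0],"hand": 0},{"slide": [0,0,-50],"turn": [0,0,0],"hand": 0}]}}

```text
clock: 16.9
eef_pos: [548.8, 42.8, 172.5]
tool_rot: [2.528, 0.005, 0.232]
force: [1.3, -0.3, -0.2]
width: -0.0
```

Call:
{"api": "play_rows", "payload": {"targets": [{"slide": [0,0,-50],"turn": [0,0,0],"hand": 0},{"slide": [0,0,-50],"turn": [0,0,0],"hand": 0},{"slide": [0,0,0],"turn": [0,0,0],"hand": 0}]}}

```text
clock: 17.27
eef_pos: [538.0, 101.3, 256.1]
tool_rot: [2.531, -0.003, 0.235]
force: [0.1, 0.1, 0.0]
width: 0.1
```

Run:
```python
from h import *
p,R,s=cur();print(C(p),s["clock"],s["force"])
i,d=get_image("top");cv2.imwrite("pics/t12.png",cv2.resize(i[100:310,180:380],None,fx=2.8,fy=2.8))
P=cloud("top",d);Q=np.stack([P@r-X0,P@u,P[...,2]],-1)
def st(nm,m): q=Q[m];print(nm,len(q),np.percentile(q,[2,50,98],axis=0).round(1).tolist())
X,S,Z=Q[...,0],Q[...,1],Q[...,2]
st("jaw",(abs(X)<60)&(Z>62)&(Z<76)&(S>590)&(S<640))
st("tin",(abs(X)<48)&(Z>112)&(Z<124)&(S>600)&(S<730))
st("heel",(abs(X)<42)&(Z>60)&(Z<73)&(S>465)&(S<510))
i,d=get_image("side");cv2.imwrite("pics/s12.png",cv2.resize(i[140:300,190:430],None,fx=3,fy=3))
P=cloud("side",d);Q=np.stack([P@r-X0,P@u,P[...,2]],-1)
X,S,Z=Q[...,0],Q[...,1],Q[...,2]
st("knob side",(X>68)&(X<100)&(Z>30)&(Z<75)&(S>525)&(S<565))
```

```text
[-92.8558046  546.89145206 256.07439399] 17.275 [0.05914978 0.11709199 0.03827212]
jaw 393 [[-47.0, 605.5, 63.1], [0.5, 612.6, 69.9], [47.5, 630.3, 74.7]]
tin 1435 [[-33.7, 623.3, 115.2], [3.9, 661.0, 119.4], [42.0, 700.4, 122.7]]
heel 293 [[-39.9, 480.8, 63.2], [-0.1, 487.5, 68.2], [40.1, 494.5, 71.7]]
knob side 111 [[69.3, 532.1, 42.5], [85.9, 540.6, 53.9], [93.6, 551.6, 60.1]]
```

View pics/s12.png

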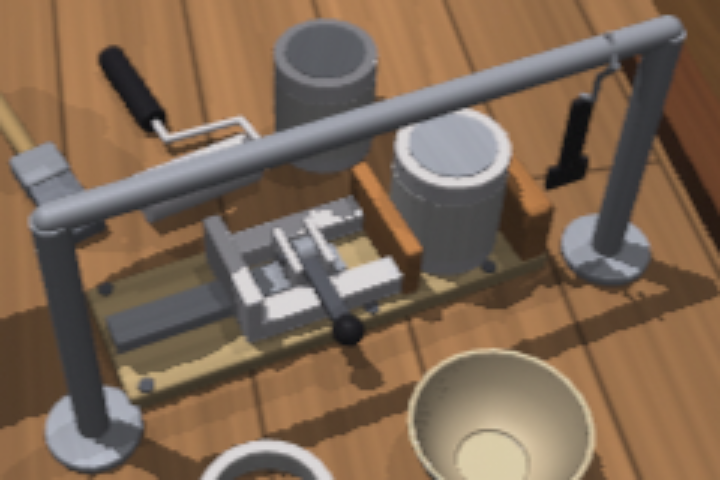

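View pics/t12.png

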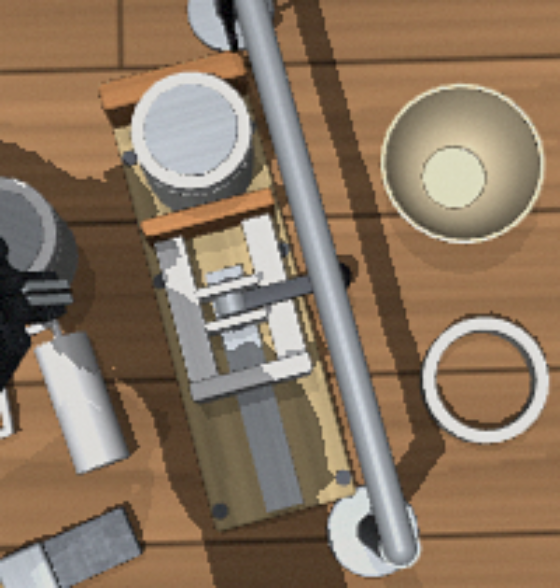

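```bash
python3 -c "
from cell import *
print(finish_job())"
```

```text
the job is handed in; nothing more can be done
None
```

The tin is held between the jaws and the cam lever is down flat to the right; I handed the job in at about 17.4 s of the 42 s allowed. No verdict was reported.

- **Jaw:** I pushed the heel with closed fingers until the carriage stopped moving. The push force had risen to about 23 N and the lever was still up. The jaw face measures about 46 mm further on than at the start, level with the fixed face less 85 mm. It stayed there after locking, within the 1 mm or so the camera can show.
- **Lever:** With the tool tilted 35°, I pushed the knob over to its stop, where the wrist force reached about 70 N. The knob's top is now about 60 mm above the table, so its centre is at about 48 mm, which is fully over.
- **Tin and the rest:** In the last pictures the tin stands upright against both jaws, its top about 119 mm above the table and about 4 mm off the middle line. The other things look unmoved by eye; I did not measure them. The robot is clear, with no force on the tool.

Two things did not go as first planned. The gripper's knuckles would have passed close to the lever knob, and my first turn to avoid that brought joint 7 near its limit. I turned the tool the other way, which cost about 3 s and did no harm.

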